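# Proof-pull a terminal in the locking-plier pull tester

## Task

On the sloped pull tester, squeeze the blue-handled locking pliers over centre so that they stay locked on the blade of the brass terminal, then draw the gauge out by its black knob until the red pointer stands in the green band, hold it there for a second and ease it all the way back without letting it snap. Free the terminal by flicking the pliers' red-tipped release lever so that they spring fully open, and lay it, not drop it, in the green tray. Never pull the pointer into the red band, and leave everything else on the bench where it is.

Things in the scene. Friction and masses are not known exactly. Their poses are not given: they have to be found in the camera images.
- deck: sloped aluminium panel of the pull tester, 140 x 455 mm, tilted 30 deg towards the robot. Origin on its surface below the line of pull; x up the slope (away from the robot), y along the line of pull to the pliers, z square out. 'Panel' below = x, y, z in this frame, mm. Line of pull: x 0, z 36. Nothing on it is higher than z 87
- pliers: fixed half of the locking pliers, flat over the panel, axes as the panel; origin on the jaw pivot, panel 0, 68, 36. Bolted by a steel block (panel x 1..23, y 58..94) under the head. Jaw tips at y 23; fixed pad faces -x at x 2.5, y 23..38. Fixed blue handle up-slope: x 3..15, y 119..177, z 28..44, its screw ends at y 180. Under the handles only the panel, z 0
- fixed_grip (a point): middle of the fixed handle at the best place to grip, panel 9, 130, 36; there 12 mm thick in x, 16 tall in z
- handle_grip (a point): middle of the moving blue handle (down-slope) opposite; 10 mm thick, 16 tall in z, y 104..176. Panel about -34, 129, 36 open; -13, 131, 36 locked: over both handles' outer faces 54 mm open, 34 mm locked. 15 to 20 N on it towards the fixed handle (which does not move) shuts and locks it
- handle (a joint): turn of the moving handle on its jaw, rad: 0 fully open (a spring holds it open), jaws meet the blade at about 0.24, centre about 0.43, locked it rests at about 0.47 (up to 0.50 while squeezed). Let go beyond centre it stays locked; let go before, it springs open
- lever_tab (a point): middle of the red tab, 6 x 22 x 18 mm (panel x, y, z), at the end of the steel release lever that lies inside the moving handle and sticks out past both handles' ends. Panel about -1, 203, 36 with pliers locked; -47, 201, 36 open. It reaches y 214; the handles end before y 181, so its up-slope side is free down to the panel
- release (a joint): turn of the release lever, rad: 0 at rest (sprung), 0.42 fully pressed. Pressed by pushing the tab down the slope (-x), towards its own handle: after about 10 mm of free play the locked pliers let go and spring open, handle and tab swinging away down-slope. A push of 25 to 35 mm with a few N does it
- terminal: part under test: black body with a white stripe, 22 x 40 x 20 mm (x, y, z); to +y a brass blade 5 thick, 12 tall, to y 56, its end hooked to -x; to -y a 6 mm neck and 16 mm round head, to y -40. Origin: centre of the body's underside. Starts in the tester, axes as the panel, loose on a pillar 14 wide (top z 26), blade in guide cheeks (panel y 10..19); jaws open, it lifts out along z. 45 g
- yoke: steel fork at the end of the gauge's plunger, 38 mm wide, open upward, its prongs 18 mm tall round the terminal's neck; origin between the prongs (panel 0, -38.5, 36 at rest). It meets the terminal's head after 5 to 8 mm of gauge travel
- gauge_knob (a point): grip point of the black upright knob on the gauge's white barrel: knob 18 x 22 mm (x, y), panel z 47 to 87, this point at z 71, at rest panel 0, -158. The barrel's top is at z 48
- gauge (a joint): travel of the gauge barrel along its rail, m, 0 home (next to the terminal) to 0.055, growing as it is drawn away from the pliers (panel -y). Slides with about 1 N of friction; the spring draws it home if let go
- plunger (a joint): stretch of the gauge's spring = travel of the red pointer on the barrel's scale, m: 0 no load, 500 N/m. Ticks every 5 mm (2.5 N); green band 0.026 to 0.034 (13 to 17 N), red band from 0.040 (20 N). With the terminal locked in the pliers the barrel's travel is about 5 to 8 mm more than the reading
- tray_pass: GREEN open tray, 120 x 130 x 22 mm, walls and floor 4 mm, fixed on the bench; origin centre of underside. It stands to the left or to the right of the robot
- tray_reject: RED open tray of the same size, on the other side; stays empty
- screwdriver: orange-handled screwdriver lying on the bench, 170 mm long; bystander
- spool: solder spool standing on its flange, 52 mm across, 40 tall; bystander
- flux_bottle: small clear bottle, red cap, 44 mm across, 110 tall; bystander
- screw_jar: glass jar, black cap, 60 mm across, 75 tall; bystander
- tape_roll: amber tape roll lying flat, 72 mm across, 19 tall; bystander
- meter: grey-blue handheld meter lying flat, 85 x 160 x 36 mm; bystander
Mind the look-alikes: they are no part of the job. Of the things like the terminal, leave any that is pink or turquoise; of the rest the larger one is meant.

How it is judged:
By the outcome, as a careful person would: the job done as asked, in the order asked, and still so for the second after the job is handed in, with the robot touching nothing.
It also fails if it takes over 64 s, if anything falls off the work surface, if the arm or the gripper's body presses on something with over 40 N, if the wrist force passes 120 N, or if a joint passes its speed limit or range.

## Robot

A 6-joint arm with a two-finger parallel gripper is mounted at the origin on the work surface. World frame = base frame: x ahead of the robot, y to its left, z up, the work surface at z = 0. Lengths are in m, angles in degrees, forces in N, time in s.
With the tool pointing down it reaches from about 0.275 to 0.75 m from the base axis. Payload 10.2 kg.
Tool frame: the origin (TCP) lies between the finger pads; the fingertips stand 17 mm ahead of it and the grasp point (between the pads) lies 2 mm behind it; z points along the fingers, y is the direction in which the jaws open and shut (so a half turn about z gives the same grasp; the last joint's range is limited). The gripper opens to 85 mm and grips with 20 to 120 N. Pads are 22 mm wide; open, the fingers measure 114 mm over their backs; the gripper's body (76 mm by 85 mm) begins 54 mm behind the grasp point. The pads swing forward as they close: fully open they stand 13 mm farther back than shut.
Start: joints at [58.934, 17.928, 85.812, -0, 76.261, -12.8], TCP at [0.165, 0.499, 0.248] pointing down, gripper open.
Joint ranges: [-168.41, 168.41], [-55.51, 124.54], [10.69, 146.95], [-70.63, 250.63], [1, 178], [-165.06, 165.06]. Speed limits (degrees/s): [136.94, 136.94, 172.46, 180, 180, 180].

## Interface

Orientations are given as [roll, pitch, yaw] about the fixed x, y, z axes, in that order (R = Rz(yaw) Ry(pitch) Rx(roll)).
In Python, from plant import manip gives the robot as it stands. Calls block until the motion is done:
- manip.move_to(position, orientation): joint-space move of the TCP to a pose.
- manip.move_linear(position, ori=None, rate=0.15, guard=None): straight line of the TCP; ori=None keeps the orientation; rate is the mean speed in m/s. With guard (N) it stops when the force on the tool has changed by that much, and returns True; else False.
- manip.move_j(angles): joint-space move.
- manip.set_gripper(opening, force=None): opening from 0.0 (shut) to 1.0 (fully open); force is the grip in N (None keeps the last); returns when the fingers have stopped.
- manip.hold(seconds).
- manip.inverse_kinematics(position, orientation): joint angles nearest the present ones, or None.
- manip.get_image(name): name is "side" or "top" or "wrist"; returns (picture, depth): 420x560x3 uint8, red, green, blue; 420x560 float32, m along the optical axis (not along the pixel's ray), 0 where there is no reading.
- manip.camera_params(name): a dict with "vertical_fov" (degrees; the focal length in pixels is half the picture's height over the tangent of half this angle, whatever the lens; pixels are square), "cx", "cy" (the principal point, pixels), "k1" (the pictures are not rectified: a ray, as slopes to the right and down, at radius r is drawn at 1 + k1 r^2 times it, then the intrinsics apply), "R" (3x3) and "t" (3): a world point X has camera coordinates R X + t. Camera axes: x right, y down, z forward; pixel columns grow to the right and rows downward; lengths in m; the calibration is good to about 2 mm. A picture is of the moment at which its call begins: read the wrist's pose just before it. camera_params takes no time and is no camera call; for the wrist camera it gives the pose at the moment of the call.
A pose or a line that the arm cannot do raises manip.Unreachable and nothing moves.
- manip.sign_off(): hands the job in, once; it reports no verdict.
Readings, each from a call of its own:
- manip.get_t(): time.
- manip.get_q(): joint angles.
- manip.get_qvel(): joint speeds.
- manip.get_tau(): joint torques, N m.
- manip.get_tcp_pos(): TCP position.
- manip.get_tcp_rot(): TCP orientation.
- manip.get_contact_force(): force on the tool from outside, world axes, zero at the start.
- manip.get_ft_torque(): the same for the moment, N m.
- manip.get_opening(): opening from 0.0 (shut) to 1.0 (fully open).
Only numpy, scipy, OpenCV 4.12 (cv2) and the standard library are available. Lean on these libraries where they do the work, as an engineer would, in place of code of your own. Each camera call takes 0.05 s, during which the arm holds its last target.

## Working session

There is one attempt and no reset: what is moved stays moved. The work goes in short steps, each a Python script; the robot and the scene stay as the last script left them, time stands still between calls to the robot, and variables do not carry over. Pictures are saved under pics/ and viewed, and the job is handed in when it is done.

```bash
ls; mkdir -p pics; python3 - <<'E'
from plant import manip
import cv2
for n in ("top","side","wrist"):
    p=manip.camera_params(n); im,d=manip.get_image(n)
    cv2.imwrite(f"pics/{n}0.png",im[:,:,::-1]); print(n,p)
print(manip.get_t(),manip.get_tcp_pos(),manip.get_tcp_rot(),manip.get_opening())
E
```

```text
pics
top {'vertical_fov': 44.891481561601765, 'cx': 282.7692859179842, 'cy': 199.57337325927836, 'k1': -0.18099862529760835, 'R': array([[-0.02413894, -0.99970153,  0.00376366],
       [-0.97703968,  0.02279423, -0.21183458],
       [ 0.21168557, -0.0087907 , -0.97729829]]), 't': array([-0.00423686,  0.54282195,  1.23028561])}
side {'vertical_fov': 53.41340485230112, 'cx': 281.47829093937463, 'cy': 206.4718414438389, 'k1': 0.04191189575504583, 'R': array([[ 0.8786437 , -0.47725426,  0.01461583],
       [-0.34293831, -0.65207021, -0.676164  ],
       [ 0.33223269,  0.58909491, -0.73660615]]), 't': array([-0.45572562,  0.24148451,  0.89898757])}
wrist {'vertical_fov': 71.43358722695005, 'cx': 279.0440968980359, 'cy': 210.56235585804433, 'k1': -0.05178985875525272, 'R': array([[ 3.13831644e-01,  9.49478358e-01, -7.39999736e-04],
       [ 9.16140435e-01, -3.02607545e-01,  2.62898036e-01],
       [ 2.49392066e-01, -8.31836666e-02, -9.64823339e-01]]), 't': array([-0.52418915, -0.03347674,  0.37877008])}
0.15 [0.16450091 0.49839595 0.24787237] [-1.79945637e+02 -1.03416426e-02  1.61733864e+02] 1.0023598705816785
```

View pics/top0.png

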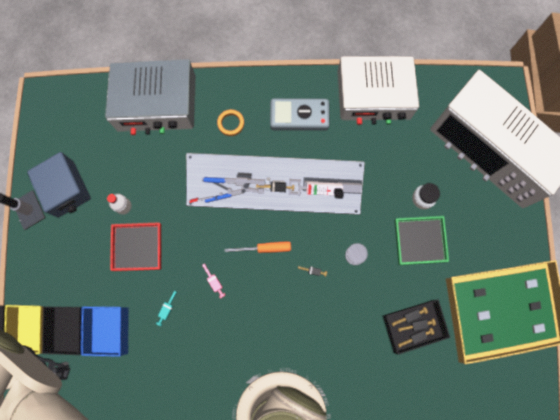

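View pics/side0.png

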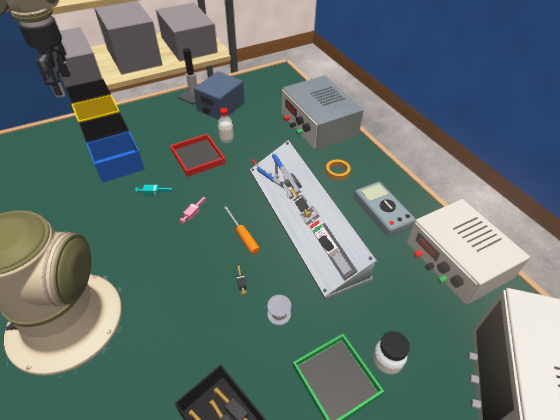

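View pics/wrist0.png

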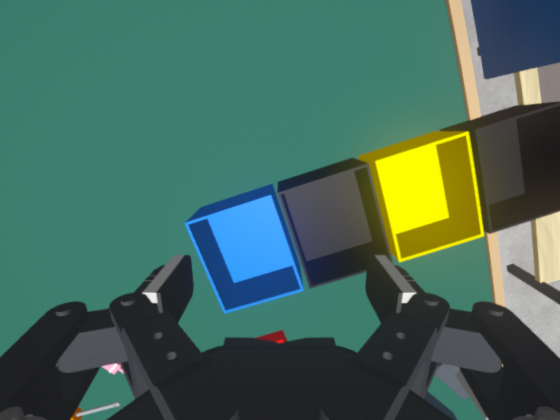

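The top view shows the tester at pixels (187..363, 153..213), with the pliers at its left end and the gauge at its right. The green tray is at (422,240) and the red one at (135,246). Next I'll measure the panel.

```bash
cat > h.py <<'E'
import numpy as np, cv2
from plant import manip
from scipy.spatial.transform import Rotation as Ro
def K(p):
    f=210/np.tan(np.radians(p["vertical_fov"])/2); return f
def unproj(p,u,v,d):
    f=K(p); pts=np.stack([np.ravel(u),np.ravel(v)],-1).astype(float)
    xd=(pts-[p["cx"],p["cy"]])/f; x=xd.copy()
    for _ in range(20): x=xd/(1+p["k1"]*(x**2).sum(1,keepdims=True))
    d=np.ravel(d)[:,None]
    c=np.hstack([x*d,d]); return (c-p["t"])@p["R"]
def proj(p,X):
    c=np.atleast_2d(X)@p["R"].T+p["t"]; x=c[:,:2]/c[:,2:]
    x=x*(1+p["k1"]*(x**2).sum(1,keepdims=True)); return x*K(p)+[p["cx"],p["cy"]]
def cloud(p,d):
    v,u=np.mgrid[0:420,0:560]; return unproj(p,u,v,d).reshape(420,560,3)
def crop(im,x0,x1,y0,y1,s,name):
    cv2.imwrite(name,cv2.resize(np.ascontiguousarray(im[y0:y1,x0:x1,::-1]),None,fx=s,fy=s,interpolation=cv2.INTER_CUBIC))
E
python3 - <<'E'
from h import *
np.set_printoptions(suppress=True,precision=4)
p=manip.camera_params("top"); im,d=manip.get_image("top")
np.savez("top0.npz",im=im,d=d)
crop(im,180,370,145,220,4,"pics/topc.png")
C=cloud(p,d)
for n,(u,v) in dict(tableA=(280,330),tableB=(250,235)).items(): print(n,C[v,u])
# panel plane RANSAC
P=C[150:216,182:368].reshape(-1,3); ok=d[150:216,182:368].ravel()>0
rng=np.random.default_rng(0);best=(0,)
Q=P[ok]
for _ in range(500):
    a,b,c=Q[rng.choice(len(Q),3,False)]; n=np.cross(b-a,c-a); n/=np.linalg.norm(n)+1e-12
    if n[2]<0:n=-n
    if n[2]>.95: continue
    s=(abs((Q-a)@n)<.002).sum()
    if s>best[0]: best=(s,n,a)
I=Q[abs((Q-best[2])@best[1])<.003]; c=I.mean(0); n=np.linalg.svd(I-c)[2][2]; n*=np.sign(n[2])
print(best[0],len(Q),n,c,np.degrees(np.arccos(n[2])), np.degrees(np.arctan2(-n[1],-n[0])))
I2=I; r=cv2.minAreaRect
# in-plane coords
ex=np.array([0,0,1])-n*n[2]; ex/=np.linalg.norm(ex); ey=np.cross(n,ex)
uv=np.c_[(I-c)@ex,(I-c)@ey].astype(np.float32)*1000
R=cv2.minAreaRect(uv); print("ex",ex,"ey",ey,R)
print(np.percentile(uv,[0,1,99,100],axis=0))
ps=manip.camera_params("side"); im,d=manip.get_image("side"); crop(im,240,380,135,300,4,"pics/sidec.png"); np.savez("side0.npz",im=im,d=d)
E
```

```text
tableA [ 0.2161 -0.0024 -0.0039]
tableB [ 0.4626  0.0704 -0.0016]
3928 12212 [-0.5065  0.0414  0.8612] [0.5877 0.0174 0.0497] 30.544971313886354 -4.677784028605927
ex [ 0.8584 -0.0702  0.5082] ey [ 0.0816  0.9967 -0.    ] ((-14.242332458496094, -5.785736083984375), (170.64926147460938, 466.9635009765625), 0.31960999965667725)
[[-100.8538 -239.2867]
 [ -93.6721 -234.6161]
 [  69.2838  212.684 ]
 [  72.2095  227.2476]]
```

View pics/topc.png

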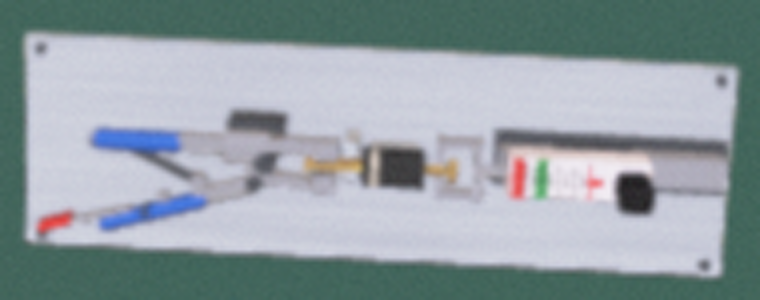

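View pics/sidec.png

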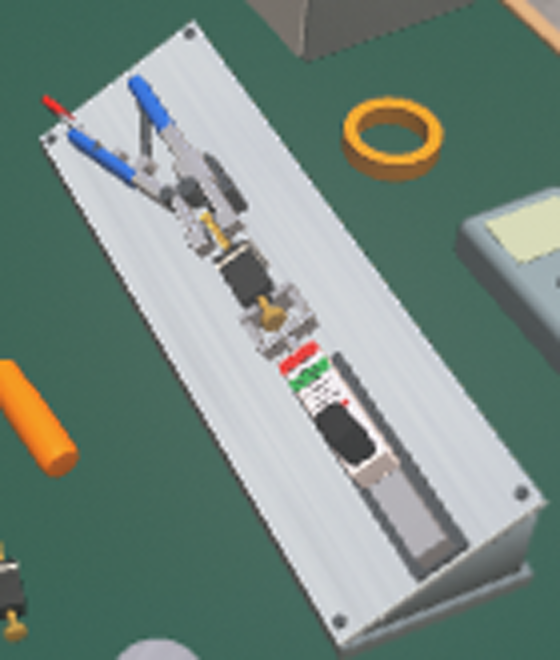

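```bash
cat >> h.py <<'E'
def frame(psi,tilt=30.):
    return (Ro.from_euler('z',psi,degrees=True)*Ro.from_euler('y',-tilt,degrees=True)).as_matrix()
def tool_rpy(Rm): return list(Ro.from_matrix(Rm).as_euler('xyz',degrees=True))
E
python3 - <<'E'
from h import *
np.set_printoptions(suppress=True,precision=4)
p=manip.camera_params("top"); z=np.load("top0.npz"); C=cloud(p,z["d"])
def at(u,v): return np.nanmedian(C[v-1:v+2,u-1:u+2].reshape(-1,3),axis=0)
R=frame(-4.68)
T=at(279,187); print("body top",T); O=T-R@[0,0,.046]; print("O",O)
for n,(u,v) in dict(knob=(338,193),handleF=(213,180),tab=(193,201),traygreen=(422,240),hm=(218,198)).items():
    print(n,at(u,v),R.T@(at(u,v)-O)*1000)
# wrist cam in tool
p=manip.camera_params("wrist"); tr=Ro.from_euler('xyz',manip.get_tcp_rot(),degrees=True).as_matrix(); tp=np.array(manip.get_tcp_pos())
cc=-p["R"].T@p["t"]; print("cam in tool", tr.T@(cc-tp), tr.T@p["R"].T)
# tool orientation options
for name,yt in dict(jx=np.array([1,0,0]),jxm=np.array([-1,0,0]),jy=np.array([0,1,0]),jym=np.array([0,-1,0])).items():
    zt=np.array([0,0,-1]); Rt=R@np.c_[np.cross(yt,zt),yt,zt]
    for q in ([0,0,.25],[0,.13,.04],[0,-.16,.07],[0,-.21,.07],[0,.2,.03],[0,0,.036]):
        print(name,q,manip.inverse_kinematics(list(O+R@q),tool_rpy(Rt)))
E
```

```text
body top [ 0.5675 -0.0082  0.0914]
O [ 0.5904 -0.0101  0.0516]
knob [ 0.5403 -0.1497  0.1291] [   5.2991 -143.19     86.3925]
handleF [0.5889 0.1559 0.0947] [  8.4997 165.3681  44.8546]
tab [0.5447 0.2123 0.0649] [-48.5525 217.9821  43.3857]
traygreen [ 0.4368 -0.3819  0.0058] [-129.2569 -383.0385   21.7589]
hm [0.5477 0.1459 0.0708] [-38.2751 152.0086  44.2873]
cam in tool [ 0.067  -0.0004 -0.126 ] [[-0.0004 -0.9648 -0.2632]
 [ 1.     -0.0005  0.0002]
 [-0.0003 -0.2632  0.9648]]
jx [0, 0, 0.25] [-17.9517  -4.8291 113.495    9.7972  42.42   -18.8095]
jx [0, 0.13, 0.04] [  1.7895  27.2766 105.5437 -10.7219  17.627   15.8381]
jx [0, -0.16, 0.07] [-35.2458  21.7267 109.318   34.4642  26.6998 -58.604 ]
jx [0, -0.21, 0.07] [-40.6321  23.3563 106.6976  36.1091  29.8757 -64.447 ]
jx [0, 0.2, 0.03] [  9.8487  31.3155 100.1237 -20.8757  20.6097  32.2944]
jx [0, 0, 0.036] [-14.7166  25.1052 110.1078  18.4851  15.9522 -26.5333]
jxm [0, 0, 0.25] [-17.9517  -4.8291 113.495    9.7972  42.42   161.1905]
jxm [0, 0.13, 0.04] [   1.7895   27.2766  105.5437  -10.7219   17.627  -164.1619]
jxm [0, -0.16,
[... 516 characters left out ...]
98 -148.604 ]
jy [0, -0.21, 0.07] [ -40.6321   23.3563  106.6976   36.1091   29.8757 -154.447 ]
jy [0, 0.2, 0.03] [  9.8487  31.3155 100.1237 -20.8757  20.6097 -57.7056]
jy [0, 0, 0.036] [ -14.7166   25.1052  110.1078   18.4851   15.9522 -116.5333]
jym [0, 0, 0.25] [-17.9517  -4.8291 113.495    9.7972  42.42    71.1905]
jym [0, 0.13, 0.04] [  1.7895  27.2766 105.5437 -10.7219  17.627  105.8381]
jym [0, -0.16, 0.07] [-35.2458  21.7267 109.318   34.4642  26.6998  31.396 ]
jym [0, -0.21, 0.07] [-40.6321  23.3563 106.6976  36.1091  29.8757  25.553 ]
jym [0, 0.2, 0.03] [  9.8487  31.3155 100.1237 -20.8757  20.6097 122.2944]
jym [0, 0, 0.036] [-14.7166  25.1052 110.1078  18.4851  15.9522  63.4667]
```

```bash
cat >> h.py <<'E'
def jx(R):
    zt=np.array([0,0,-1.]);yt=np.array([1.,0,0]); return R@np.c_[np.cross(yt,zt),yt,zt]
def jym(R):
    zt=np.array([0,0,-1.]);yt=np.array([0.,-1,0]); return R@np.c_[np.cross(yt,zt),yt,zt]
E
python3 - <<'E'
from h import *
np.set_printoptions(suppress=True,precision=4)
R=frame(-4.68); O=np.array([.5904,-.0101,.0516])+R@[0,.015,0]
rp=tool_rpy(jx(R))
for i,(y) in enumerate((-.06,.13)):
    manip.move_to(list(O+R@[-.01,y,.16]),rp)
    manip.hold(.2)
    p=manip.camera_params("wrist"); im,d=manip.get_image("wrist")
    np.savez(f"w{i}.npz",im=im,d=d,**p); cv2.imwrite(f"pics/w{i}.png",im[:,:,::-1])
    print(manip.get_tcp_pos(),O+R@[-.01,y,.16],manip.get_t())
E
```

```text
[ 0.4984 -0.0474  0.1852] [ 0.4984 -0.0477  0.1852] 2.7917
[0.514  0.1407 0.1852] [0.5139 0.1417 0.1852] 3.8833
```

View pics/w0.png

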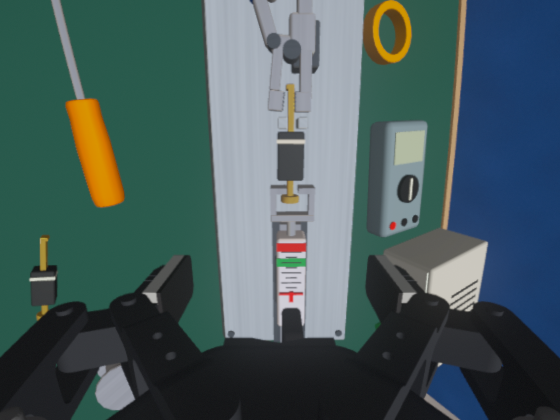

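View pics/w1.png

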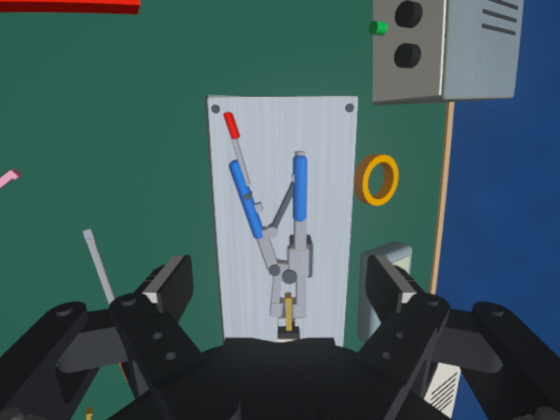

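```bash
cat > fit.py <<'E'
from h import *
def load(f): 
    z=np.load(f); return {k:z[k] for k in z}
E
python3 - <<'E'
from fit import *
np.set_printoptions(suppress=True,precision=4)
w0,w1=load("w0.npz"),load("w1.npz")
R=frame(-4.68); O=np.array([.5904,-.0101,.0516])+R@[0,.015,0]
for w,n in ((w0,'w0'),(w1,'w1')):
    C=cloud(w,w["d"]); L=((C-O)@R)*1000
    m=(abs(L[...,2])<12)&(w["d"]>0)&(abs(L[...,0])<60)&(L[...,1]<210)&(L[...,1]>-190)
    X=C[m]; 
    for _ in range(5):
        c=X.mean(0); nn=np.linalg.svd(X-c,full_matrices=False)[2][2]; nn*=np.sign(nn[2]); r=(C[m]-c)@nn; X=C[m][abs(r)<.003]
    print(n,"n",nn,"tilt",np.degrees(np.arccos(nn[2])),"yaw",np.degrees(np.arctan2(-nn[1],-nn[0])),"plane z in guess",(c-O)@R*1000,len(X))
crop(w0["im"],240,340,60,240,4,"pics/w0c.png")
crop(w1["im"],205,335,90,240,5,"pics/w1c.png")
crop(w1["im"],250,330,210,345,5,"pics/w1d.png")
E
```

```text
w0 n [-0.4993  0.0369  0.8656] tilt 30.044231669873913 yaw -4.228164167690252 plane z in guess [ -0.3679 -16.4134   1.2877] 27896
w1 n [-0.499   0.0371  0.8658] tilt 30.02297455145337 yaw -4.257750369929269 plane z in guess [  3.0419 105.3233   1.7668] 19501
```

View pics/w0c.png

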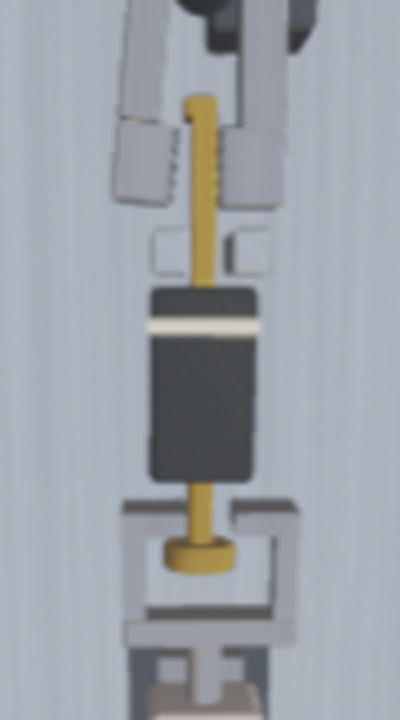

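View pics/w1c.png

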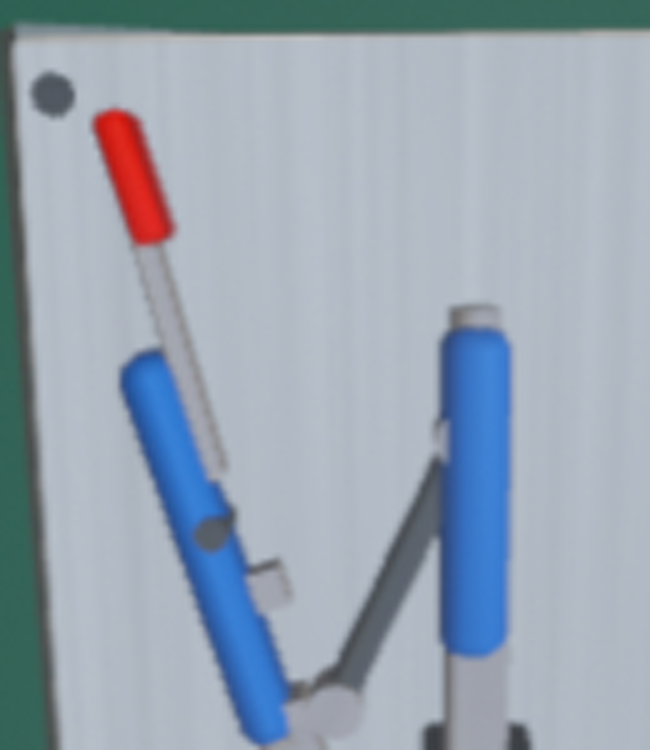

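```bash
python3 - <<'E'
from fit import *
from scipy.optimize import least_squares
np.set_printoptions(suppress=True,precision=2)
w0,w1,tp=load("w0.npz"),load("w1.npz"),load("top0.npz"); tp.update(manip.camera_params("top"))
R=frame(-4.25); O=np.array([.5904,-.0101,.0516])+R@[0,.015,0]
def L(w,u,v,z=None):
    # ray-intersect with panel z = z (mm) using R,O
    c=-w["R"].T@w["t"]; X=unproj(w,u,v,1.)[0]; dr=X-c
    s=(z/1000-((c-O)@R)[2])/((dr@R)[2]); return ((c+s*dr-O)@R)*1000
def dep(w,u,v):
    C=cloud(w,w["d"]); u=int(round(u));v=int(round(v)); return np.median(((C[v-1:v+2,u-1:u+2].reshape(-1,3)-O)@R)*1000,axis=0)
print("fixed handle depth",dep(w1,300,190),"body",dep(w0,291,160),"panel",dep(w1,270,190),dep(w0,250,200),dep(w0,340,150))
print("moving handle",dep(w1,243,195),"tab",dep(w1,231,125))
# hypothesise O z offset dz ; use z 44 + 1.5
for dz in (1.5,):
    a=lambda w,u,v,z: L(w,u,v,z+dz)
    print("FH L/R @z44-ish",a(w1,293.2,190,40),a(w1,306.8,190,40)," ends y177/119",a(w1,300,155.6,40),a(w1,300,221,40))
    print("body L R",a(w0,277.5,160,46),a(w0,304.5,160,46),"T B",a(w0,291,132,46),a(w0,291,180.5,46))
    print("blade",a(w0,290.9,119,42),"cheek y19/10", a(w0,282,117.5,40),a(w0,282,129,40))
    print("pad face",a(w0,295,100,44))
    print("top-cam knob centre top", a(tp,338.5,191,87))
    print("top-cam body", a(tp,278.5,187,46), "FHend(177)",a(tp,180+92/4,145+138/4,40))
E
```

```text
fixed handle depth [  8.54 147.42  45.12] body [ -0.56 -15.87  46.87] panel [-17.99 138.71   1.01] [-39.63 -59.78   1.56] [ 48.47 -11.04   0.75]
moving handle [-39.25 143.73  45.67] tab [-46.58 200.49  45.96]
FH L/R @z44-ish [  3.07 146.74  41.5 ] [ 14.64 146.64  41.5 ]  ends y177/119 [  8.57 175.61  41.5 ] [  9.14 119.06  41.5 ]
body L R [-11.53 -15.74  47.5 ] [ 10.37 -15.86  47.5 ] T B [-0.66  6.25 47.5 ] [ -0.52 -32.6   47.5 ]
blade [-0.62 16.32 43.5 ] cheek y19/10 [-7.69 17.59 41.5 ] [-7.73  8.62 41.5 ]
pad face [ 2.46 30.54 45.5 ]
top-cam knob centre top [   9.95 -158.53   88.5 ]
top-cam body [  0.39 -13.63  47.5 ] FHend(177) [  8.55 175.84  41.5 ]
```

The panel fit agrees with the given sizes: fixed handle x 3.1..14.6, blade x −0.6, tilt 30.0°, so the origin is good to about 1 mm. The terminal meant is the one in the tester, at w0 (291,157). It has a black body of 22 × 39 mm, and it isn't pink or turquoise. The bench one at w0 (43,285) is a look-alike. I'll confirm its size in a crop next.

```bash
cat >> h.py <<'E'
Rp=frame(-4.25); Op=np.array([.5904,-.0101,.0516])+Rp@np.array([0,.015,0])+Rp@np.array([-.0003,-.001,.0012])
def W(x,y,z): return list(Op+Rp@(np.array([x,y,z])/1000.))
def P(X): return ((np.array(X)-Op)@Rp)*1000
JX=tool_rpy(jx(Rp)); JY=tool_rpy(jym(Rp))
def snap(n,name):
    p=manip.camera_params(n); im,d=manip.get_image(n); np.savez(name+".npz",im=im,d=d,**p); cv2.imwrite(f"pics/{name}.png",im[:,:,::-1]); return p,im,d
def st(): print("t %.2f"%manip.get_t(),"P",P(manip.get_tcp_pos()).round(1),"F",(np.array(manip.get_contact_force())@Rp).round(1),"op %.3f"%manip.get_opening())
E
python3 - <<'E'
from fit import *
w0=load("w0.npz"); im=w0["im"]
a=cv2.resize(im[220:330,10:90],None,fx=4,fy=4); b=cv2.resize(im[90:200,250:330],None,fx=4,fy=4)
cv2.imwrite("pics/cmp.png",np.hstack([a,b])[:,:,::-1])
C=cloud(w0,w0["d"])
for l,r in (((30,285),(55,285)),((278,160),(303,160))): print(np.linalg.norm(C[l[1],l[0]]-C[r[1],r[0]])*1000,C[l[1],l[0]])
# dry check of reach
for q in ((-8,129,60),(-2,129,33)): print(manip.inverse_kinematics(W(*q),JX))
E
```

```text
17.56432876311153 [ 0.35618864 -0.08940517  0.01339742]
20.505573061448178 [ 0.55722978 -0.00841527  0.08685903]
[  3.55480446  24.50527844 107.25667042 -12.12494393  18.86031451
  18.26133861]
[  3.24581326  28.31867452 105.032815   -12.70007022  17.25899964
  18.64640224]
```

View pics/cmp.png

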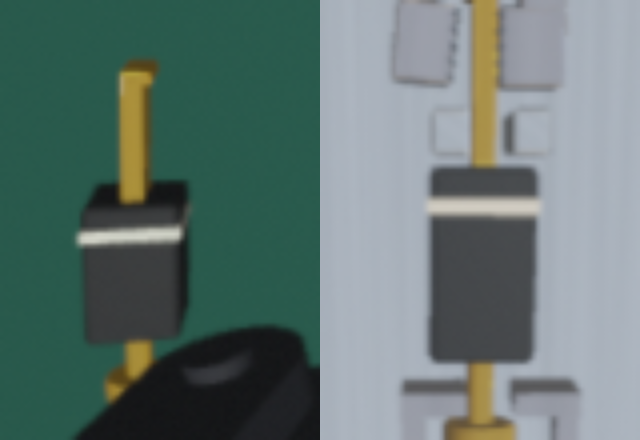

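The bench look-alike on the left is smaller, about 18 mm wide. The one in the tester (right) is 22 mm wide, so it's the larger and the one meant. Now I'll squeeze the pliers.

```bash
python3 - <<'E'
from h import *
manip.move_linear(W(-9,129,80),JX); st()
manip.move_linear(W(-9,129,33),rate=.08,guard=8); st()
manip.set_gripper(.82,40); st()
manip.move_linear(W(-2,129,33),rate=.05); st()
manip.set_gripper(.30,40); st()
E
```

```text
t 4.56 P [ -8.7 129.   80.4] F [-0.2 -0.1  1. ] op 1.000
t 5.30 P [ -8.8 129.1  33.3] F [-0.5 -0.1  0.6] op 0.997
t 5.61 P [ -8.8 129.1  33.3] F [-0.3 -0.3 -0.2] op 0.821
t 5.90 P [ -2.2 129.1  32.9] F [-2.6  0.9  0.8] op 0.821
t 6.33 P [ -1.2 129.1  33.4] F [-0.3  1.8  6.6] op 0.374
```

```bash
python3 - <<'E'
from h import *
manip.set_gripper(.37,50); st()
manip.set_gripper(.65); st()
manip.move_linear(W(-2,129,110),rate=.2); st()
p,im,d=snap("wrist","w2"); crop(im,200,350,60,260,3,"pics/w2c.png")
E
```

```text
t 6.55 P [ -1.1 129.1  33.4] F [-0.3  1.   6.4] op 0.368
t 6.91 P [ -1.7 128.9  33. ] F [-0.2 -0.2 -0.3] op 0.648
t 7.44 P [ -2.  129.  109.6] F [0.2 0.4 0.5] op 0.650
```

View pics/w2c.png

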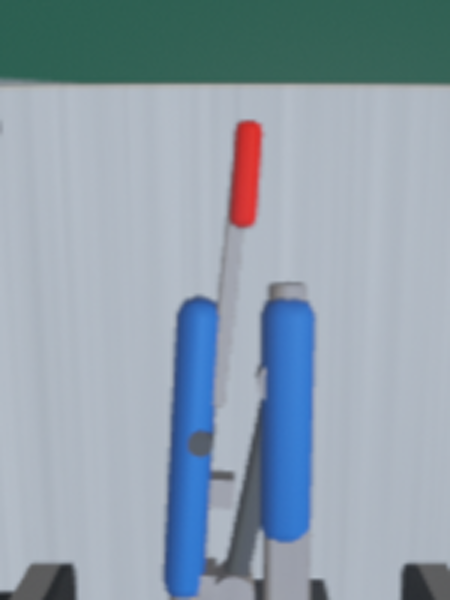

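View pics/w2.png

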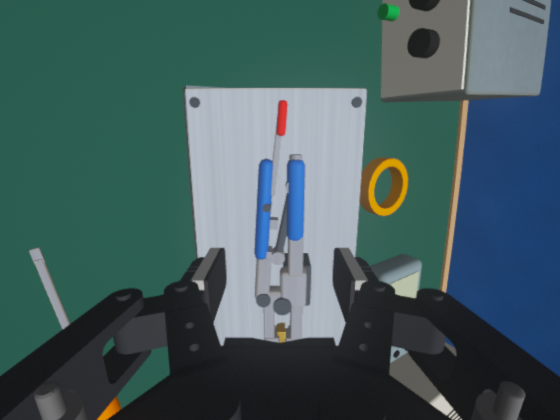

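```bash
python3 - <<'E'
from h import *
from fit import load
w=load("w2.npz"); C=cloud(w,w["d"]); print("tab",P(C[118,282]),"mh",P(C[200,265]),"fh",P(C[200,296]))
manip.move_linear(W(-2,100,150),rate=.3)
manip.move_to(W(0,-158,150),JY); manip.set_gripper(.7); manip.hold(.1); st()
p,im,d=snap("wrist","w3"); crop(im,180,380,120,320,4,"pics/w3c.png")
E
```

```text
tab [ -0.47552467 203.19744103  45.4179748 ] mh [-11.81495936 150.23306595  44.16125296] fh [  9.02905301 150.4382084   45.09119911]
t 9.14 P [ 1.000e-01 -1.573e+02  1.499e+02] F [-0.2 -0.4  0.8] op 0.702
```

View pics/w3.png

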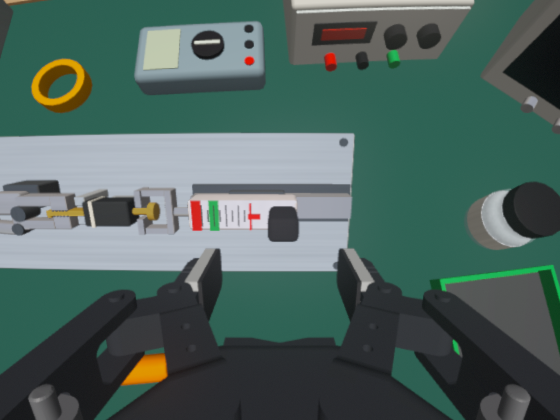

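View pics/w3c.png

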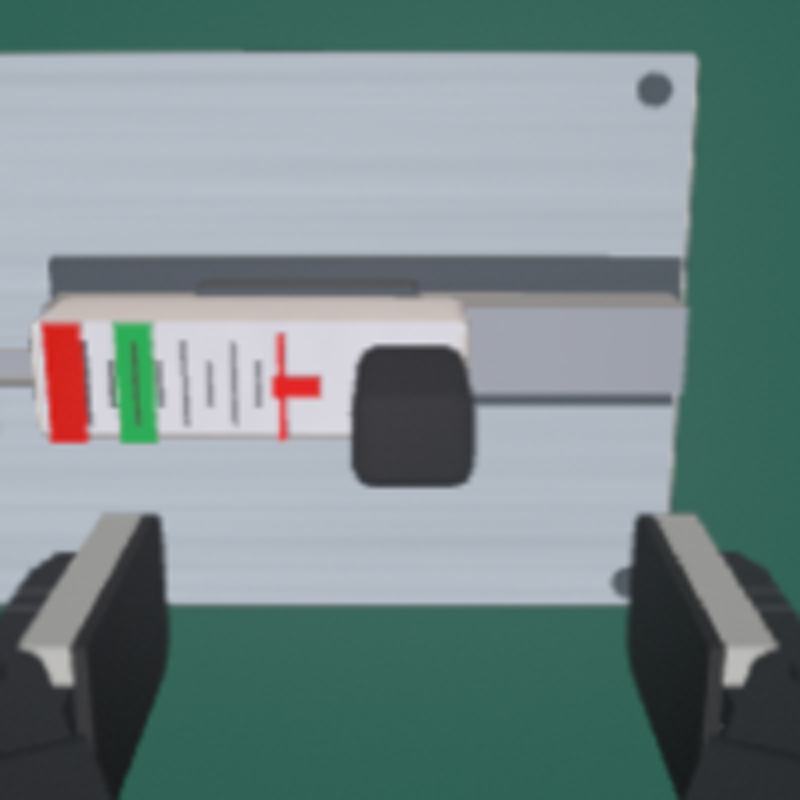

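Pliers are locked: the tab measures (−0.5, 203) and the expected position is (−1, 203). w3 shows the knob at (283,222) with the red pointer at zero, left of it at (250,216). I'll grip the knob and draw it part way.

```bash
python3 - <<'E'
from h import *
from fit import load
w=load("w3.npz"); C=cloud(w,w["d"]); L=P(C.reshape(-1,3)).reshape(C.shape)
m=(abs(L[...,2]-87)<4)&(abs(L[...,0])<20)&(L[...,1]<-120)&(w["d"]>0)
print("knob top",m.sum(),L[m].min(0),L[m].max(0),L[m].mean(0))
y=L[m][:,1]; y0=(np.percentile(y,2)+np.percentile(y,98))/2; x=L[m][:,0]; x0=(np.percentile(x,2)+np.percentile(x,98))/2; print(x0,y0)
assert abs(y0+158)<5 and abs(x0)<4
manip.move_linear(W(x0,y0,110),rate=.15)
manip.move_linear(W(x0,y0,69.5),rate=.08,guard=6); st()
manip.set_gripper(.1,60); st()
snap("wrist","w4")
E
```

```text
knob top 722 [  -8.02635029 -171.40166219   83.00243556] [   9.58781501 -149.80344747   88.7095036 ] [   1.14818272 -160.33262913   86.27613662]
0.6352623517991915 -160.39626737630007
t 10.27 P [   0.9 -160.4   69.8] F [ 0.1 -0.9  0. ] op 0.698
t 10.69 P [   0.9 -160.5   70. ] F [-2.4  1.   7.4] op 0.250
```

View pics/w4.png

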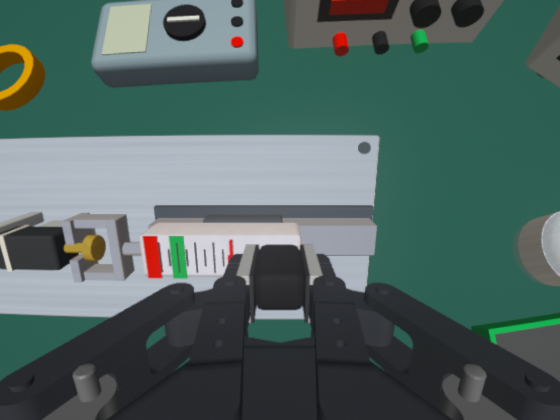

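The knob is gripped and the scale can be seen at (145..240, 255), with the pointer at zero at (231,250).

```bash
python3 - <<'E'
from h import *
p0=np.array(manip.get_tcp_pos()); np.save("home.npy",p0)
for tr in (12,22,29):
    manip.move_linear(list(p0-Rp[:,1]*tr/1000),rate=.03); print(tr,end=' '); st()
manip.hold(.1)
p,im,d=snap("wrist","w5"); crop(im,110,310,180,320,4,"pics/w5c.png"); st()
E
```

```text
12 t 11.29 P [   0.8 -172.4   70. ] F [1.2 4.6 3.5] op 0.248
22 t 11.78 P [   0.8 -181.6   70. ] F [2.4 7.6 4.1] op 0.249
29 t 12.16 P [   0.8 -188.1   69.9] F [ 3.1 11.8  4.5] op 0.252
t 12.31 P [   0.8 -188.    69.9] F [ 2.4 11.6  3.7] op 0.246
```

View pics/w5c.png

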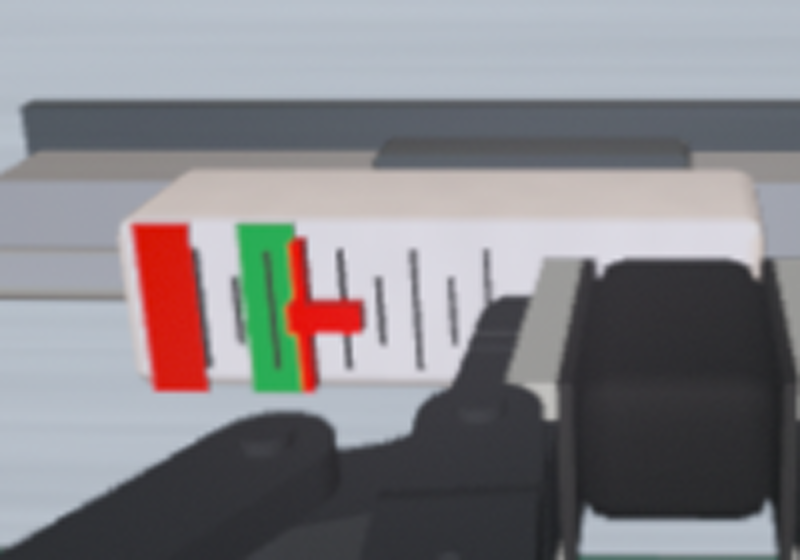

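The pointer at crop (303,310) reads about 25.5 mm, just below the green band. I'll draw about 4.5 mm more and hold.

```bash
python3 - <<'E'
from h import *
p0=np.load("home.npy")
manip.move_linear(list(p0-Rp[:,1]*.0338),rate=.02); st()
manip.hold(.2); p,im,d=snap("wrist","w6"); crop(im,110,310,180,320,4,"pics/w6c.png"); st()
E
```

```text
t 12.70 P [   0.8 -192.4   69.9] F [ 3.8 14.   4.2] op 0.250
t 12.95 P [   0.8 -192.4   69.9] F [ 2.7 13.   3.6] op 0.246
```

View pics/w6c.png

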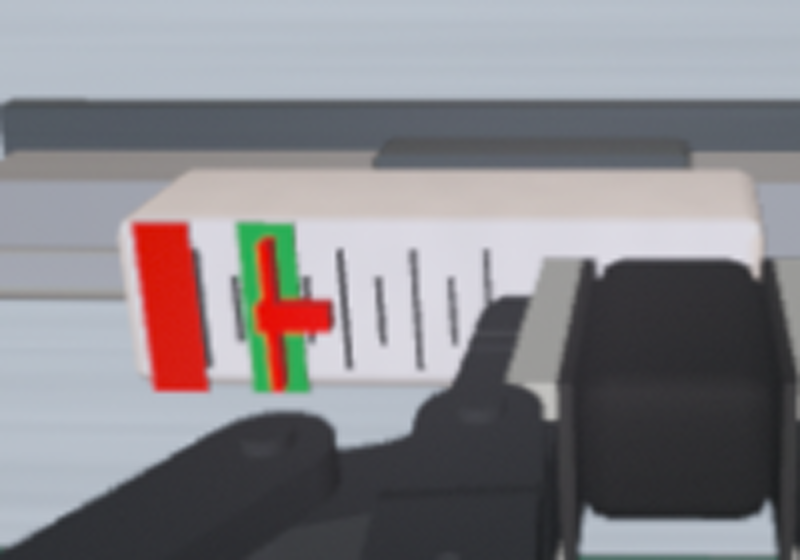

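The pointer sits in the middle of the green band, at about 30 mm. I'll hold it there, then ease it home.

```bash
python3 - <<'E'
from h import *
p0=np.load("home.npy")
manip.hold(1.7); st(); snap("wrist","w6b")
for tr in (20,8,0): manip.move_linear(list(p0-Rp[:,1]*tr/1000),rate=.025); st()
g=manip.move_linear(list(p0+Rp[:,1]*.002),rate=.01,guard=6); print(g); st()
p,im,d=snap("wrist","w7"); crop(im,110,310,180,320,4,"pics/w7c.png")
E
```

```text
t 14.65 P [   0.8 -192.4   69.9] F [ 3.5 13.8  4.1] op 0.245
t 15.40 P [   0.8 -179.4   69.9] F [1.8 9.2 4. ] op 0.251
t 16.03 P [   0.9 -168.5   70. ] F [0.6 3.1 5.2] op 0.251
t 16.50 P [   0.9 -160.4   70. ] F [-0.3  1.1  6.1] op 0.245
False
t 16.85 P [   0.9 -158.4   70. ] F [-1.6  0.4  5.4] op 0.250
```

View pics/w7c.png

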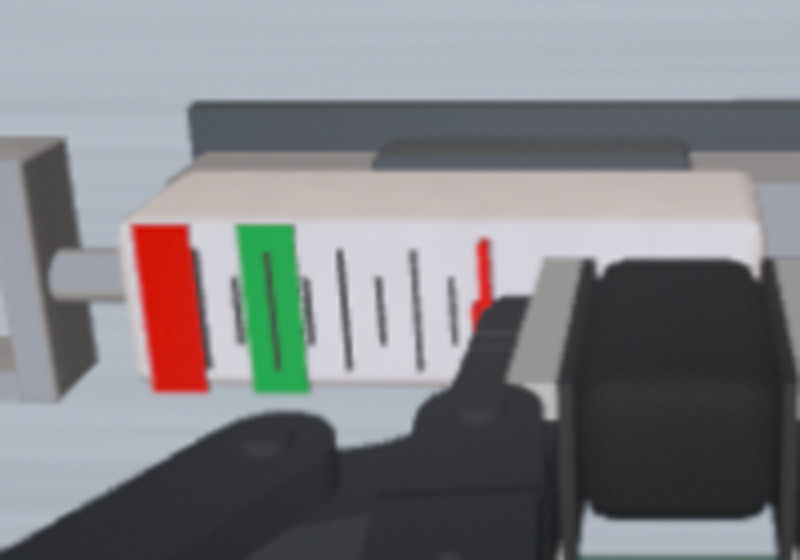

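View pics/w6b.png

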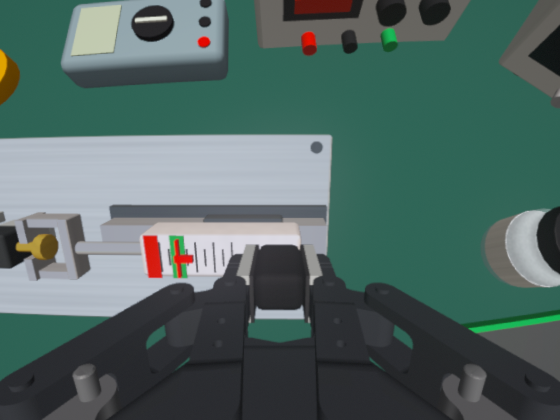

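```bash
python3 - <<'E'
from h import *
p0=np.load("home.npy")
g=manip.move_linear(list(p0+Rp[:,1]*.006),rate=.01,guard=5); print(g); st()
manip.set_gripper(.6,40); st()
manip.move_linear(list(np.array(manip.get_tcp_pos())+Rp[:,2]*.08),rate=.15); st()
p,im,d=snap("wrist","w8"); crop(im,150,350,120,320,4,"pics/w8c.png")
C=cloud(p,d); L=P(C.reshape(-1,3)).reshape(C.shape)
m=(abs(L[...,2]-87)<4)&(abs(L[...,0])<20)&(L[...,1]<-120)&(d>0); print(m.sum(),L[m].min(0),L[m].max(0))
E
```

```text
True
t 17.18 P [   0.8 -157.4   70. ] F [ 0.7 -1.9  3.5] op 0.246
t 17.57 P [   0.3 -157.2   69.9] F [-0.9  0.1 -0.5] op 0.601
t 18.26 P [  -0.  -157.1  149.4] F [-1.1  0.4  0.1] op 0.602
719 [  -7.98319829 -168.47785002   83.04503911] [   9.19929437 -147.54745763   88.95708011]
```

View pics/w8.png

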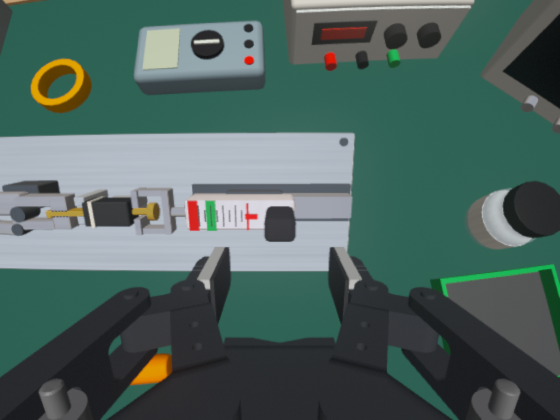

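The gauge is home with the pointer at 0 (w8: pointer at (248,216), knob at (279,223)). Next is the release lever, pushed with closed fingers from its up-slope side.

```bash
python3 - <<'E'
from h import *
manip.set_gripper(0)
manip.move_to(W(32,206,120),JX); st()
manip.move_linear(W(32,206,34),rate=.15,guard=8); st()
g=manip.move_linear(W(-14,206,34),rate=.1,guard=20); print(g); st()
manip.hold(.3)
manip.move_linear(W(15,206,34),rate=.2)
manip.move_linear(W(15,200,130),rate=.25); st()
manip.move_linear(W(-5,100,150),rate=.3); manip.set_gripper(.6)
p,im,d=snap("wrist","w9"); print(manip.get_t())
E
```

```text
t 20.21 P [ 32.2 205.  119.9] F [-0.4 -0.6 -0.3] op 0.002
t 20.93 P [ 32.5 205.8  34.5] F [ 0.2  0.1 -0.1] op 0.001
False
t 21.54 P [-13.  206.2  34.5] F [0.7 0.1 0.4] op -0.001
t 22.67 P [ 14.2 200.  129.8] F [-0.1  0.3 -1.1] op 0.002
23.7583
```

View pics/w9.png

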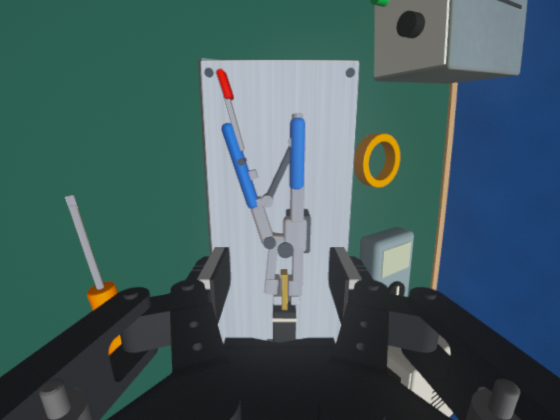

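The pliers are fully open: the tab is at (225,85) and the moving handle is swung down-slope. I'll check the terminal's pose before grasping it.

```bash
python3 - <<'E'
from h import *
manip.move_linear(W(0,-60,130),rate=.3); manip.hold(.1)
p,im,d=snap("wrist","w10"); crop(im,200,380,40,240,4,"pics/w10c.png")
C=cloud(p,d); L=P(C.reshape(-1,3)).reshape(C.shape)
m=(abs(L[...,2]-46)<4)&(abs(L[...,0])<16)&(L[...,1]<15)&(L[...,1]>-45)&(d>0)&(im.sum(2)<240)
q=L[m]; print(m.sum(),np.percentile(q,[2,98],axis=0),cv2.minAreaRect(q[:,:2].astype(np.float32)))
E
```

```text
1313 [[-10.62510662 -30.51291308  44.64044579]
 [  8.6844888    6.98672365  47.45155072]] ((-1.2172698974609375, -11.97186279296875), (20.148141860961914, 39.28924560546875), 0.63822340965271)
```

View pics/w10c.png

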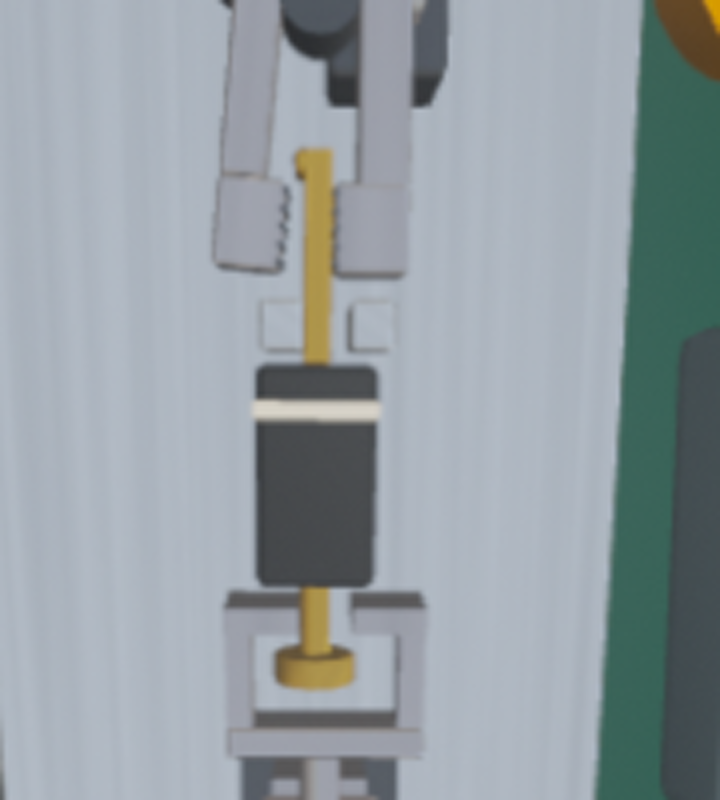

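```bash
python3 - <<'E'
from h import *
from fit import load
np.set_printoptions(suppress=True,precision=4)
for n,f,box in (("top","top0.npz",(385,460,205,275)),("side","side0.npz",(285,390,325,420))):
    z=load(f); z.update(manip.camera_params(n)); im=z["im"].astype(int); 
    g=(im[...,1]>120)&(im[...,1]>im[...,0]*1.8)&(im[...,1]>im[...,2]*1.5)
    x0,x1,y0,y1=box; M=np.zeros_like(g); M[y0:y1,x0:x1]=g[y0:y1,x0:x1]
    C=cloud(z,z["d"]); X=C[M&(z["d"]>0)]; X=X[(X[:,2]>.012)&(X[:,2]<.032)]
    print(n,len(X),X[:,2].mean(),cv2.minAreaRect((X[:,:2]*1000).astype(np.float32)))
p=manip.camera_params("top")
manip.set_gripper(.6,35)
manip.move_linear(W(-.7,-13,85),JX,rate=.25)
manip.move_linear(W(-.7,-13,45),rate=.08,guard=6); st()
manip.set_gripper(.1,35); st()
E
```

```text
top 270 0.020697051532468428 ((435.33770751953125, -377.99066162109375), (120.70873260498047, 133.4501953125), 1.3140606880187988)
side 571 0.022601444364974414 ((433.9252624511719, -378.1034851074219), (122.52136993408203, 130.75576782226562), 1.207403540611267)
t 25.94 P [ -0.5 -13.2  45.3] F [-0.4  1.  -0.8] op 0.602
t 26.31 P [ -0.4 -13.   45.5] F [-0.5 -1.3  8. ] op 0.248
```

```bash
python3 - <<'E'
from h import *
manip.move_linear(W(-.7,-13,52),rate=.03); st()
manip.move_linear(W(-.7,-13,110),rate=.1); st()
Rt=Ro.from_euler('z',1.25,degrees=True).as_matrix()@np.c_[[0,1,0],[1,0,0],[0,0,-1]].astype(float)
D=tool_rpy(Rt); np.save("D.npy",D); print(D, manip.inverse_kinematics([.4345,-.386,.03],D),manip.inverse_kinematics([.4345,-.386,.2],D))
p=np.array(manip.get_tcp_pos()); manip.move_linear([p[0]-.03,p[1]-.03,.28],rate=.25); st()
snap("side","s1"); snap("top","t1"); snap("wrist","w11")
E
```

```text
t 26.69 P [ -0.5 -13.   52.2] F [ 0.7  0.2 -0.2] op 0.250
t 27.43 P [ -1.  -13.  109.7] F [-0.6 -0.5 -0.4] op 0.251
[np.float64(180.0), np.float64(0.0), np.float64(91.25000000000001)] [-53.16028612  39.2584463   88.22515855   0.          52.51639516
 -54.41028612] [-53.16028612  27.20338312  79.77165795   0.          73.02495893
 -54.41028612]
t 28.13 P [ 40.4 -44.9 237.4] F [ 0.3  0.3 -2. ] op 0.246
```

View pics/w11.png

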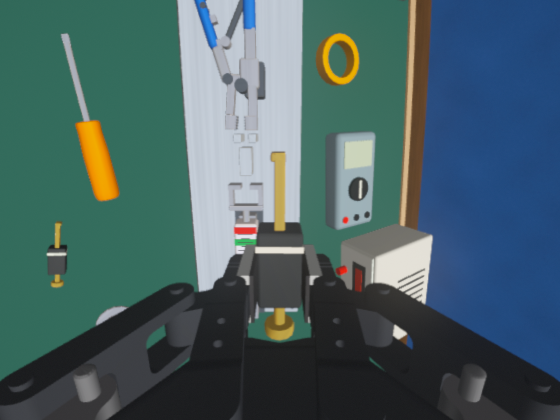

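View pics/s1.png

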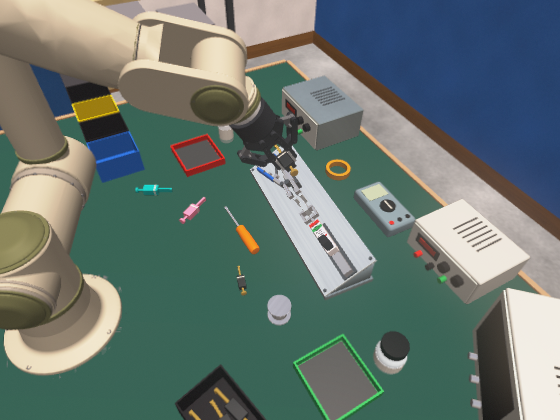

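The terminal is held straight in the fingers: body at w11 (280,262), blade tip at (280,158). Nothing else has been disturbed. Now to the green tray.

```bash
python3 - <<'E'
from h import *
D=list(np.load("D.npy"))
manip.move_to([.4345,-.386,.20],D); st()
manip.move_linear([.4345,-.386,.06],rate=.15); manip.hold(.1); st()
snap("wrist","w12"); 
E
```

```text
t 29.66 P [ -35.3 -399.4  191.2] F [-0.4 -0.1  0.6] op 0.246
t 30.84 P [-105.2 -400.7   70.5] F [ 0.5 -0.6  0. ] op 0.249
```

View pics/w12.png

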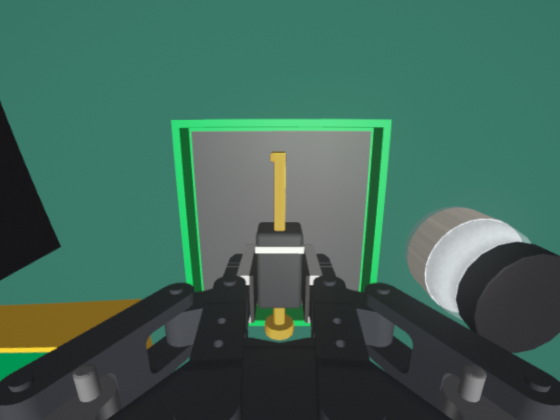

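```bash
python3 - <<'E'
from h import *
manip.move_linear([.4345,-.386,.030],rate=.08); st()
g=manip.move_linear([.4345,-.386,.019],rate=.015,guard=2.0); print(g,manip.get_tcp_pos()); st()
manip.hold(.2)
manip.set_gripper(.38); st()
manip.hold(.2)
manip.move_linear([.4345,-.386,.12],rate=.1); manip.hold(.1)
p,im,d=snap("wrist","w13"); st()
E
```

```text
t 31.42 P [-121.3 -400.3   43.6] F [-0.5  0.1  0.4] op 0.248
True [ 0.43456941 -0.38608999  0.02425839]
t 31.90 P [-123.8 -400.5   38.9] F [1.3 0.5 5. ] op 0.248
t 32.37 P [-124.5 -400.1   38.4] F [ 0.2  0.6 -0.1] op 0.377
t 33.83 P [ -76.4 -400.2  121.4] F [0.2 0.1 0.1] op 0.377
```

View pics/w13.png

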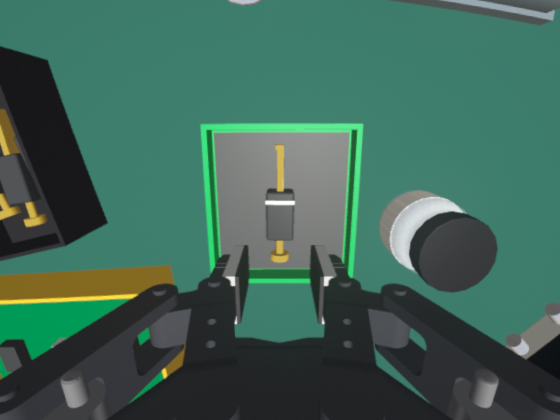

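The terminal lies upright in the green tray, with its body at (280,215). It touched down softly at TCP z 24 mm (23 expected). I'll retreat and make a last check.

```bash
python3 - <<'E'
from h import *
manip.move_linear([.40,-.33,.30],rate=.25)
manip.move_to([.30,-.20,.40],list(np.load("D.npy"))); manip.hold(.3)
snap("top","tF"); snap("side","sF"); st()
E
```

```text
t 35.94 P [ -64.1 -225.1  437.9] F [ 0.4 -0.1 -0.7] op 0.380
```

View pics/tF.png

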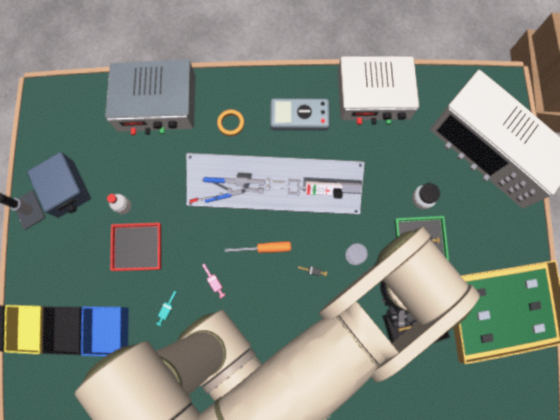

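View pics/sF.png

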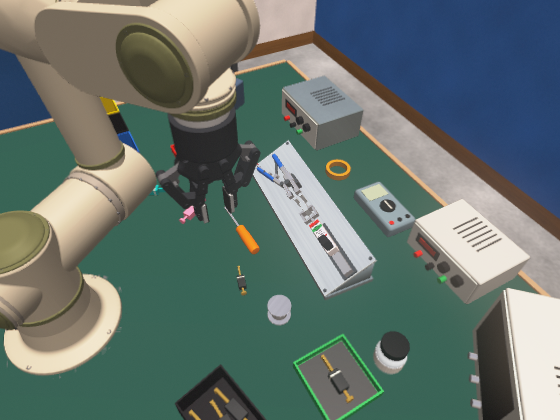

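The side view shows the terminal lying in the green tray at (338,378). The pliers are open, the gauge is home, the bystanders are where they were and the robot is clear of everything.

```bash
python3 - <<'E'
from h import *
manip.sign_off(); st()
E
```

```text
the job is handed in; nothing more can be done
the job is handed in; nothing more can be done
```

The job is done and handed in at about 36 s on the robot's clock; sign-off gave no verdict.

- **Pliers:** I squeezed them over centre and let go. They stayed locked, with the tab measured at panel (−0.5, 203) against (−1, 203) expected.
- **Pull:** I drew the gauge until the pointer stood at about 30 mm, mid-green, and held it there for about 1.9 s. It never went past that, so it stayed well short of the red band.
- **Return:** I eased the gauge back until it met its stop, still gripping the knob. Knob and pointer were at home afterwards.
- **Release:** I pushed the red-tipped lever and the pliers sprang fully open.
- **Placing:** I lifted the terminal out along the panel normal and lowered it until it touched the floor of the green tray. It touched down about 1 mm higher than calculated and lies upright there.

The last top and side views show the screwdriver, spool, bottle, jar, tape, meter and look-alikes where they started, with the robot clear of everything. In the top view the arm hid part of the tray and the black box of look-alikes; in the side view it hid the red tray and the bottle. So I checked each of those in one view only.

One reading disagreed: the knob first measured about 2 mm out from its stated rest position (−160 against −158). After I eased it to the stop it measured −158.

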